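# Touch off a specimen carrier and pin it

### The job

Take the steel datum pin out of its rest and, holding it upright, find out how the aluminium specimen carrier is lying by touching the pin's shank against its sides, gently and resting there for a moment, at three points, in this order: the long side facing the robot near its left end, the same side near its right end, then the middle of the right-hand short end. Then lower the pin into the bore in the carrier's top until it is fully home, without forcing it, let go of it and move clear. Do not press hard on the carrier or the stage with the pin or the gripper, and leave the jar, the dish, the slide box and the tweezers where they are.

Things in the scene. Friction and masses are not known exactly. Their poses are not given: they have to be found in the camera images.
- stage: White slab-shaped microscope stage base with a black foot, fixed to the bench, 220 mm (x) by 240 mm (y), 45 mm high, flat on top. Origin: centre of its underside; z up, x pointing away from the robot, y to the left (turned by up to 0.3 rad). The specimen carrier is clamped immovably on it. The carrier's sides are rigid: near 10 mm/s with a force stop of 1 to 2 N is gentle, over 20 N is too hard.
- top_mid (a point): Middle of the stage's top face, 45 mm above the bench, axes as the stage. The carrier stands here: an aluminium block 42 (x) by 62 (y) by 36 mm tall, top at 81 mm. Its true pose is NOT measured: its centre is up to 5 mm off this point in x and 7 mm in y, and it is turned up to 0.15 rad from the stage. An amber resin inset lies in its top near the left (+y) end.
- bore_mean (a point): Only the mean place of the bore's mouth: a point fixed to the stage 36 mm above top_mid and 6 mm to its -y. The real bore goes with the carrier: round, 12 mm across, 1.5 mm chamfer, 32 mm deep, opening in the carrier's top, its centre 21 mm in from the long side facing the robot (-x) and 25 mm in from the right-hand (-y) short end.
- pin: Steel datum pin, 100 to 160 g: round shank 10 mm across, 36 mm long, tip chamfered, under a square head 22 by 22 by 32 mm (68 mm overall). Origin: centre of the tip; z up to the head, x and y square to the head's faces. Starts upright in the rest, tip 4 mm above the bench. Fully home, the tip rests on the bore's floor, 49 mm above the bench, and the head stays 4 mm clear of the carrier.
- rest: Black plastic pin rest fixed to the bench, 60 by 60 mm, 36 mm high, with a 13 mm bore 32 mm deep in the middle of its top, in which the pin stands loosely. Origin: centre of its underside.
- jar: Glass jar with a white cap, 52 mm in diameter, 70 mm tall, a bystander. Origin: centre of its underside.
- dish: Shallow glass dish, 80 mm in diameter, 16 mm high, a bystander. Origin: centre of its underside.
- slidebox: White plastic slide box, 85 by 100 mm, 34 mm high, a bystander. Origin: centre of its underside.
- tweezers: Steel tweezers lying flat, 123 mm long along x, about 10 mm wide and 5 mm thick, a bystander. Origin: near the middle of their underside.

How it is judged:
By the outcome, as a careful person would: the job done as asked, in the order asked, and still so for the second after the job is handed in, with the robot touching nothing.
It also fails if it takes over 72 s, if anything falls off the work surface, if the arm or the gripper's body presses on something with over 40 N, if the wrist force passes 120 N, or if a joint passes its speed limit or range.

### The arm

A 7-joint arm with a two-finger parallel gripper is mounted at the origin on the work surface. World frame = base frame: x ahead of the robot, y to its left, z up, the work surface at z = 0. Lengths are in m, angles in rad, forces in N, time in s.
With the tool pointing down it reaches from about 0.4 to 0.875 m from the base axis. Payload 19.3 kg.
Tool frame: the origin (TCP) lies at the very end of the fingers, on their centre line; the grasp point (between the pads) lies 19 mm behind it; z points along the fingers, y is the line along which they close (so a half turn about z gives the same grasp; the last joint's range is limited). The gripper opens to 85 mm and grips with 20 to 120 N. Pads are 22 mm wide; open, the fingers measure 114 mm over their backs; the gripper's body (76 mm by 85 mm) begins 54 mm behind the grasp point. The pads swing forward as they close: fully open they stand 13 mm farther back than shut.
Start: joints at [-1.356, 0.521, -0.036, 1.599, 0.021, 1.021, -0.113], TCP at [0.176, 0.6, 0.231] pointing down, gripper open.
Joint ranges: [-2.91, 2.91], [-0.3, 2.13], [-1.5, 1.42], [0.17, 2.43], [-1.26, 4.41], [0.16, 1.93], [-2.52, 2.52]. Speed limits (rad/s): [1.89, 1.89, 2.39, 2.39, 3.01, 3.01, 3.01].

### API

Orientations are given as [roll, pitch, yaw] about the fixed x, y, z axes, in that order (R = Rz(yaw) Ry(pitch) Rx(roll)).
In Python, from workcell import bot gives the robot as it stands.
- The arm moves only by the shell command python3 -m crank 'ROWS' [FORCE]. ROWS is a JSON object of lists of equal length, an entry for each row: "travel": the shift along the world's x, y, z in cm, a list of three; "turn": the turn, a rotation vector about the world's x, y, z in degrees, a list of three; "gripper": the closure, from 0 (fully open) to 1 (shut). A call has exactly 5 rows; each row is the pose to reach, as a shift and turn from the pose commanded when the call began; what a row does not reach only later rows make up. A row lasts 1/10 s, in which the tool goes at most 50 mm and 8.59 degrees, less where a joint would pass 70% of its speed; a pose out of reach is approached as far as the arm can. A call with a gripper value outside its range is refused whole. The fingers move at their own pace and stop on an object; FORCE is the grip in N (left out, the last holds). Time passes only in rows, so rows that repeat a pose let the fingers close, or fill a call up. It gives the time, the measured TCP pose, the force, the opening and the grip force at its end, in the units of the state.
- bot.observe(): the state, without advancing time (a new reading comes with each control period).
- bot.grab_frame(name): name is "side" or "top" or "wrist"; returns a dict with "pixels" (420x560x3 uint8, red, green, blue), "fx", "fy", "cx", "cy" (pixels), "dist" ([k1, k2, p1, p2, k3] as OpenCV has them; the pictures are not rectified), "extrinsics" (4x4, takes a point from world to camera coordinates). Camera axes: x right, y down, z forward; pixel columns grow to the right and rows downward; lengths in m; the calibration is good to about 2 mm. A picture is of the moment at which its call begins. There is no depth.
- bot.job_done(): hands the job in; it is judged then, once.
The state is a dict: "clock": time; "qpos": joint angles; "qd": joint speeds; "joint_efforts": joint torques, N m; "position": TCP position; "tool_rot": TCP orientation; "force": force on the tool from outside, world axes, zero at the start; "moment": the same for the moment, N m; "grip_width": finger opening in m; "finger_force": force on a finger pad.
Only numpy, scipy, OpenCV 4.12 (cv2) and the standard library are available. Lean on these libraries where they do the work, as an engineer would, in place of code of your own. Each camera call takes 0.05 s, during which the arm holds its last target. There are 200 camera calls.

## Working session

There is one attempt and no reset: what is moved stays moved. The work goes in short steps, Python scripts to look and compute and a shell command to move; the robot and the scene stay as the last step left them, time stands still between calls to the robot, and variables do not carry over. Pictures are saved under pics/ and viewed, at most 10 in all, crops included, and the job is handed in when it is done.

```bash
ls; mkdir -p pics
python3 - <<'E'
from workcell import bot
import cv2
o=bot.observe(); print({k:o[k] for k in('clock','position','tool_rot','force','grip_width')})
for n in('side','top'):
    f=bot.grab_frame(n); cv2.imwrite(f'pics/{n}0.png',cv2.cvtColor(f['pixels'],cv2.COLOR_RGB2BGR)); print(n,f['fx'],f['dist'],f['extrinsics'])
E
```

```text
pics
{'clock': 0.0, 'position': array([0.17555361, 0.5994933 , 0.2307395 ]), 'tool_rot': array([-3.14047163e+00,  8.24873834e-05,  2.85676590e+00]), 'force': array([-0.54222435,  0.19899717,  0.3231101 ]), 'grip_width': 0.08550325997519898}
side 417.40391595721906 [-0.07635091  0.          0.          0.          0.        ] [[-0.98014558 -0.1979424  -0.01155201  0.53917177]
 [-0.1176769   0.62761048 -0.76958251  0.13840178]
 [ 0.15958317 -0.75294349 -0.63844289  0.95932107]
 [ 0.          0.          0.          1.        ]]
top 437.93747005510596 [-0.13344876  0.          0.          0.          0.        ] [[ 0.00721118 -0.99996007 -0.00527711 -0.00505224]
 [-0.98617622 -0.00623795 -0.16558243  0.55810573]
 [ 0.1655429   0.00639821 -0.98618183  1.25280932]
 [ 0.          0.          0.          1.        ]]
```

View pics/top0.png

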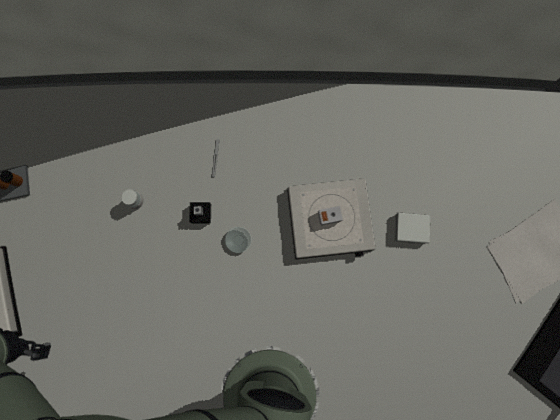

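View pics/side0.png

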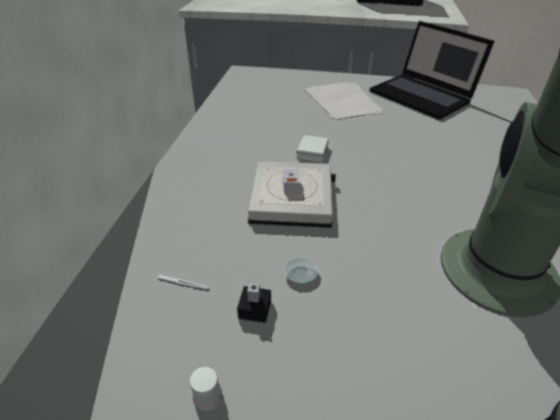

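The top view shows the rest and pin at about (200,212), the stage at (331,218) with the carrier at (330,215), the dish at (237,241), the jar at (131,198), the slide box at (413,227) and the tweezers at (215,158). The side view shows the pin head at (254,293) above the rest.

```bash
cat > h.py <<'E'
import numpy as np, cv2
from workcell import bot
def ray(f,px):
    K=np.array([[f['fx'],0,f['cx']],[0,f['fy'],f['cy']],[0,0,1]])
    p=cv2.undistortPoints(np.float64(px).reshape(-1,1,2),K,np.float64(f['dist'])).reshape(-1,2)
    E=np.array(f['extrinsics']);R,t=E[:3,:3],E[:3,3]
    return -R.T@t, np.c_[p,np.ones(len(p))]@R
def plane(f,px,z):
    c,d=ray(f,px); return c+d*((z-c[2])/d[:,2])[:,None]
def proj(f,P):
    E=np.array(f['extrinsics']);K=np.array([[f['fx'],0,f['cx']],[0,f['fy'],f['cy']],[0,0,1]])
    return cv2.projectPoints(np.float64(P).reshape(-1,1,3),cv2.Rodrigues(E[:3,:3])[0],E[:3,3],K,np.float64(f['dist']))[0].reshape(-1,2)
def save(f,name,box=None,s=1):
    im=cv2.cvtColor(f['pixels'],cv2.COLOR_RGB2BGR)
    if box: im=im[box[1]:box[3],box[0]:box[2]]
    im=cv2.resize(im,None,fx=s,fy=s,interpolation=cv2.INTER_CUBIC); cv2.imwrite('pics/'+name+'.png',im); return im
E
python3 - <<'E'
from h import *
t=bot.grab_frame('top'); s=bot.grab_frame('side')
a=save(t,'a',(180,190,250,260),5.7); b=save(t,'b',(280,170,380,270),4); c=save(s,'c',(230,270,330,330),4)
cv2.imwrite('pics/m.png',np.vstack([np.hstack([a[:399,:399],b[:399]]),np.pad(c[:200],((0,0),(0,399),(0,0)))[:200,:a[:399,:399].shape[1]+b.shape[1]]]) if a.shape[1]>=399 else a)
g=cv2.cvtColor(t['pixels'],cv2.COLOR_RGB2GRAY)
roi=np.zeros_like(g); roi[195:230,182:218]=1
m=((g<60)&(roi>0)).astype(np.uint8)
k=max(cv2.findContours(m,0,2)[0],key=cv2.contourArea); print('rest',cv2.minAreaRect(k), cv2.boxPoints(cv2.minAreaRect(k)))
for z in(.02,.036,.072):print(z,plane(t,[cv2.minAreaRect(k)[0],(200,212)],z))
print(g[203:224,188:213])
E
```

```text
rest ((196.0, 215.0), (26.0, 28.0), 90.0) [[182. 202.]
 [210. 202.]
 [210. 228.]
 [182. 228.]]
0.02 [[0.53213951 0.22661564 0.02      ]
 [0.54142648 0.21469424 0.02      ]]
0.036 [[0.52982608 0.22372606 0.036     ]
 [0.53899944 0.2119505  0.036     ]]
0.072 [[0.52462086 0.21722451 0.072     ]
 [0.53353859 0.20577709 0.072     ]]
[[125  93  31   6   7  14  12   3   2  12   9   6   8   1  11  16  16  17
   13  14   5  13  66 130 125]
 [128 105  29   5   6   8  12  13  12  18  14   0  15  17   9   9   3  10
   14   9  10   2  31  88 126]
 [127 101  35   8  19   4  21  13   8  16  33  23  28  19   9  14   5  22
   15  10  13   8  34  81 124]
 [ 77  53  22  13  13  20  59  64  64  73 102  92  84  39  10  12  23  13
    5  12  13  14  46 101 126]
 [ 58  40   7  10  10  37 116 115 113 113 118 119 114  71  34  16  15  16
   19  10  10   9  48 106 125]
 [ 61  41  16   7  17  38 115  97  68  56  75 115 113  77  61  22   2  22
   13  15  11  12  45 105 122]
 [ 61  45  23  16   4  35 112  72  45  42  45  91 112  70  59  15   6   1
   11   0  14   9  43 102 127]
 [ 58  43  14   4   8  32 117  77 
[... 736 characters left out ...]
11  14   8  22   4  15  20  16  13   5
   13  17  11  18  43 105 124]
 [ 63  32   9   1   4  20   0   9  16   4  12  19  19  19  19  15  14  19
   12  17   6  10  41 105 125]
 [ 64  25   1  12   8   1   2   2   6   8  14  11  21  14   9  17   7  19
   18  13  11  10  59 128 125]
 [ 60  24   7   1   8  17   6  13  19  15   9  24   3  18   8  17  15  13
   18  16   3   9  58 129 127]
 [ 65  26   4  15  15  14  14  12   9  20  12   5   5   5  14   3  13  11
   10  14   3   8  59 128 127]
 [ 64  45  23  15   9  13   7   9   1   7   1   8   2   3   1   3   6   6
    8   0   6   8  64 125 127]
 [ 61  60  62  47  30  30  36  34  33  33  30  36  29  33  34  37  32  34
   34  30  35  56 102 127 124]]
```

View pics/m.png

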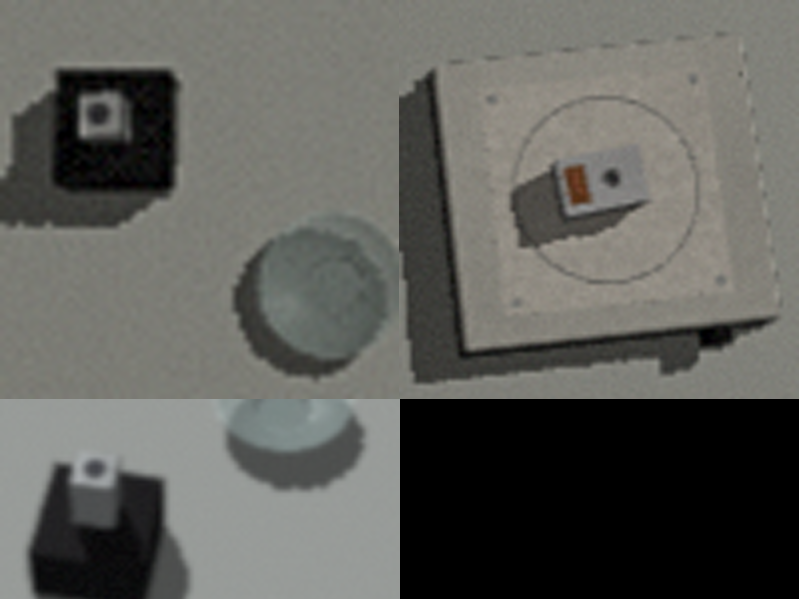

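The crops show the pin upright in the rest and nearly square to the world, with its head-top disc at top px (197,209.5) and side px (253.7,287). The stage is turned by about +0.11 rad and the carrier by about +0.18 rad, with the bore near top px (333,214).

Run:
```python
from h import *
t=bot.grab_frame('top'); s=bot.grab_frame('side')
def two(a,b):
    c1,d1=ray(t,[a]);c2,d2=ray(s,[b]);A=np.c_[d1[0],-d2[0]];u=np.linalg.lstsq(A,c2-c1,rcond=None)[0]
    return c1+d1[0]*u[0],c2+d2[0]*u[1]
print('pin',plane(t,[(197,209.4)],.072),plane(s,[(253.4,286.7)],.072),two((197,209.4),(253.4,286.7)))
B=lambda x,y:(280+x/4,170+y/4)
st=[B(437,68),B(738,35),B(778,318),B(465,352)]
st=[(x-399/4,y) for x,y in st]
P=plane(t,st,.045); print('stage',P,P.mean(0))
ca=[(x-399/4,y) for x,y in[B(557,160),B(638,145),B(650,199),B(566,216),B(612,177)]]
P=plane(t,ca,.081);print('carrier',P,P[:4].mean(0))
print(plane(t,[(131,198)],.07),plane(t,[(237,241)],.016),plane(t,[(413,227)],.034),plane(t,[(215,158)],.005))
```

```text
pin [[0.54114788 0.21486012 0.072     ]] [[0.53977819 0.21561355 0.072     ]] (array([0.54125486, 0.21498131, 0.07132187]), array([0.53998113, 0.21489207, 0.07110499]))
stage [[ 0.61507283 -0.05572205  0.045     ]
 [ 0.64224417 -0.2831242   0.045     ]
 [ 0.42919236 -0.30710996  0.045     ]
 [ 0.40373005 -0.07630195  0.045     ]] [ 0.52255985 -0.18056454  0.045     ]
carrier [[ 0.54025822 -0.14104442  0.081     ]
 [ 0.55159637 -0.19995379  0.081     ]
 [ 0.51223623 -0.20793191  0.081     ]
 [ 0.49960631 -0.14710177  0.081     ]
 [ 0.52809249 -0.18068143  0.081     ]] [ 0.52592428 -0.17400797  0.081     ]
[[0.5743335  0.41476158 0.07      ]] [[0.45471145 0.10074909 0.016     ]] [[ 0.49751344 -0.42863118  0.034     ]] [[0.71515969 0.17612267 0.005     ]]
```

```bash
python3 -m crank '{"travel":[[5,-5,0],[9,-9.5,0],[13,-14,-1],[17,-18,-1],[21,-22,-2]],"turn":[[0,0,4],[0,0,8],[0,0,12],[0,0,16.3],[0,0,16.3]],"gripper":[0,0,0,0,0]}' 80
python3 -m crank '{"travel":[[4,-4,-0.5],[8,-8.5,-1],[12,-13,-2],[15.5,-16.5,-3],[15.5,-16.5,-3]],"turn":[[0,0,0],[0,0,0],[0,0,0],[0,0,0],[0,0,0]],"gripper":[0.4,0.4,0.4,0.4,0.4]}'
python3 -m crank '{"travel":[[0,0,0],[0,0,0],[0,0,0],[0,0,0],[0,0,0]],"turn":[[0,0,0],[0,0,0],[0,0,0],[0,0,0],[0,0,0]],"gripper":[0.4,0.4,0.4,0.4,0.4]}'
python3 - <<'E'
from h import *
f=bot.grab_frame('wrist'); save(f,'w1'); print(f['fx'],f['cx'],f['cy'],f['extrinsics'],proj(f,[[.5405,.215,.072]]),f['dist'])
E
```

```text
clock: 0.8
position: [0.3484, 0.4175, 0.218]
tool_rot: [3.141, 0.0, -3.139]
force: [1.9, 1.6, 0.7]
grip_width: 0.0854
finger_force: 0.0
clock: 1.3
position: [0.5044, 0.2503, 0.1872]
tool_rot: [-3.14, 0.0, 3.138]
force: [-1.2, 1.4, 0.3]
grip_width: 0.0514
finger_force: 0.0
clock: 1.8
position: [0.5018, 0.2549, 0.1879]
tool_rot: [3.141, 0.0, -3.141]
force: [-0.4, 0.2, -0.2]
grip_width: 0.0512
finger_force: 0.0
350.02027624003915 274.95973132681564 208.22497195782137 [[-0.0018689   0.99999746  0.0012604  -0.25385699]
 [ 0.96229969  0.00145564  0.27198748 -0.50600208]
 [ 0.27198495  0.0017212  -0.96229997  0.19991617]
 [ 0.          0.          0.          1.        ]] [[224.88721148 251.04665825]] [-0.0043471  0.         0.         0.         0.       ]
```

View pics/w1.png

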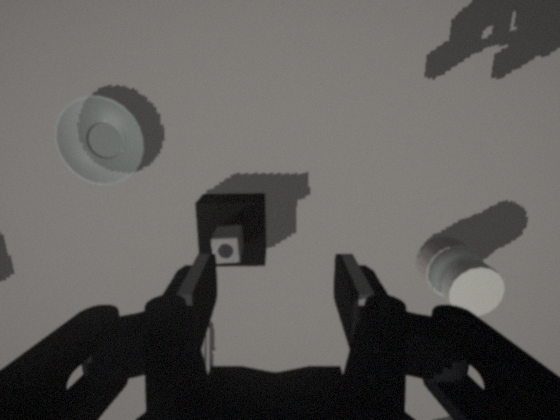

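The wrist view shows the pin head's top face centred at about (225,250), close to the predicted (224.9,251). The dish is at (100,140) and the jar at (475,285).

Run:
```python
from h import *
f=bot.grab_frame('wrist'); g=cv2.cvtColor(f['pixels'],cv2.COLOR_RGB2GRAY)
m=np.zeros_like(g); m[225:270,203:250]=(g[225:270,203:250]>95)
k=max(cv2.findContours(m,0,2)[0],key=cv2.contourArea); r=cv2.minAreaRect(k); print(r, np.c_[plane(f,cv2.boxPoints(r),.072)], plane(f,[r[0],(225.5,250.5)],.072))
c=cv2.HoughCircles(cv2.GaussianBlur(g[232:268,205:246],(3,3),0),cv2.HOUGH_GRADIENT,1,20,param1=80,param2=8,minRadius=3,maxRadius=10); print(c)
print(g[232:268:2,206:246:2]); print(bot.observe()['position'])
```

```text
((224.68588256835938, 250.2876434326172), (24.079877853393555, 26.341524124145508), 86.18592071533203) [[0.53051788 0.204064   0.072     ]
 [0.52902511 0.22477555 0.072     ]
 [0.54951501 0.22548551 0.072     ]
 [0.55106868 0.20435296 0.072     ]] [[0.53992729 0.21467515 0.072     ]
 [0.54010787 0.21531468 0.072     ]]
[[[20.5 18.5  7.4]]]
[[ 30  25  24  32  41  50  50  54  48  52  52  54  50  50  51  53  49  47
   34  23]
 [ 27  30  28  32  46  54  49  52  51  49  51  50  51  50  48  47  48  45
   35  25]
 [ 30  30  34  43  49  52  54  52  55  57  52  56  61  61  58  59  50  49
   38  25]
 [ 20  31  44  72  80  81  84  87  91  88  94  96  94  96  99  95  64  47
   39  26]
 [ 28  30  60 108 114 114 118 120 123 117 118 119 118 118 115 108  70  46
   44  24]
 [ 29  26  59 115 122 120 122 123 120 115 119 120 118 118 120 115  74  49
   41  30]
 [ 31  30  59 113 122 122 123 112  91  81  82  95 111 118 120 116  83  49
   44  28]
 [ 31  30  45 102 120 123 115  79  56  53  55  57  79 112 118 114  84  50
   44  35]
 [ 31  26  35  97 122 126  99  61  54  48  56  52  55  87 117 118  91  47
   43  32]
 [ 30  32  34  97 124 122  90  57  54  47  55  54  53  73 113 117  93  51
   37  29]
 [ 28  28  37  92 121 120  95  58  54  57  50  57  58  76 113 118  98  56
   41  27]
 [ 46  41  33  47  82 113 110  72  58  53  55  56  61  93 114 118  99  59
   37  24]
 [ 47  42  28  21  50 110 124 103  77  63  61  63  88 111 117 119 102  59
   32  31]
 [ 51  36  18  18  42 100 124 119 113 101  96 103 114 120 116 119 108  63
   32  29]
 [ 43  20  22  14  32  98 124 120 122 120 120 118 117 118 116 117 107  64
   30  26]
 [ 31  24  28  21  32  88 112 109 104 103 100  98  99  95  90  83  71  47
   35  27]
 [ 19  18  22  22  22  50  55  57  51  54  54  43  43  41  43  37  44  36
   40  35]
 [ 15  27  19  25  22  64  87  92  93  93  95  94  90  95  95  97  95  94
   94  90]]
[0.50192992 0.25453219 0.18784774]
```

```bash
python3 -m crank '{"travel":[[2,-2,-1],[3.8,-3.95,-2],[3.8,-3.95,-4],[3.8,-3.95,-6],[3.8,-3.95,-7]],"turn":[[0,0,1],[0,0,2],[0,0,3],[0,0,3.5],[0,0,3.5]],"gripper":[0.4,0.4,0.4,0.4,0.4]}'
python3 -m crank '{"travel":[[0,0,0],[0,0,0],[0,0,0],[0,0,0],[0,0,0]],"turn":[[0,0,0],[0,0,0],[0,0,0],[0,0,0],[0,0,0]],"gripper":[0.4,0.4,0.4,0.4,0.4]}'
python3 - <<'E'
from h import *
f=bot.grab_frame('wrist');save(f,'w2');print(proj(f,[[.54,.215,.072]]))
E
```

```text
clock: 2.4
position: [0.5396, 0.2144, 0.1163]
tool_rot: [-3.141, -0.002, -3.081]
force: [0.2, 0.4, -0.0]
grip_width: 0.0509
finger_force: 0.0
clock: 2.9
position: [0.5404, 0.2147, 0.1183]
tool_rot: [3.141, 0.001, -3.081]
force: [-0.2, 0.6, -0.1]
grip_width: 0.0508
finger_force: 0.0
[[275.91464144 235.03127177]]
```

View pics/w2.png

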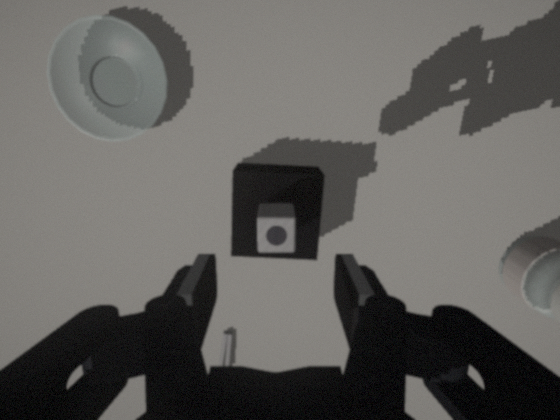

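The pin head is centred between the fingers at (276,235), as predicted, and square to them. I'll go down and grip.

```bash
python3 -m crank '{"travel":[[0,0,-2],[0,0,-4],[0,0,-5.5],[0,0,-6.6],[0,0,-7.4]],"turn":[[0,0,0],[0,0,0],[0,0,0],[0,0,0],[0,0,0]],"gripper":[0.4,0.4,0.4,0.4,0.4]}'
python3 -m crank '{"travel":[[0,0,0],[0,0,0],[0,0,0],[0,0,0],[0,0,0]],"turn":[[0,0,0],[0,0,0],[0,0,0],[0,0,0],[0,0,0]],"gripper":[0.5,0.6,0.7,0.85,1]}' 80
python3 -m crank '{"travel":[[0,0,0],[0,0,0],[0,0,0],[0,0,0],[0,0,0]],"turn":[[0,0,0],[0,0,0],[0,0,0],[0,0,0],[0,0,0]],"gripper":[1,1,1,1,1]}'
```

```text
clock: 3.45
position: [0.5402, 0.2145, 0.043]
tool_rot: [-3.141, -0.0, -3.081]
force: [0.1, 0.2, -0.2]
grip_width: 0.0514
finger_force: 0.0
clock: 3.95
position: [0.5406, 0.2147, 0.0445]
tool_rot: [3.141, 0.001, -3.081]
force: [-1.4, 0.1, 4.9]
grip_width: 0.021
finger_force: 77.9
clock: 4.45
position: [0.5406, 0.2147, 0.0445]
tool_rot: [3.141, 0.001, -3.081]
force: [-0.7, -0.6, 5.0]
grip_width: 0.021
finger_force: 77.9
```

```bash
python3 -m crank '{"travel":[[0,0,1],[0,0,3.5],[0,0,7],[0,0,11],[0,0,15.5]],"turn":[[0,0,0],[0,0,0],[0,0,0],[0,0,0],[0,0,0]],"gripper":[1,1,1,1,1]}'
python3 -m crank '{"travel":[[0.5,-3,0],[1,-7,0],[2,-11,0],[3,-15,0],[4,-19,0]],"turn":[[0,0,0],[0,0,0],[0,0,0],[0,0,0],[0,0,0]],"gripper":[1,1,1,1,1]}'
python3 -m crank '{"travel":[[0.5,-4,0],[1,-8,0],[1.5,-12,0],[1.5,-16,0],[1.5,-18,0]],"turn":[[0,0,0],[0,0,0],[0,0,0],[0,0,0],[0,0,0]],"gripper":[1,1,1,1,1]}'
python3 -m crank '{"travel":[[0,0,0],[0,0,0],[0,0,0],[0,0,0],[0,0,0]],"turn":[[0,0,0],[0,0,0],[0,0,0],[0,0,0],[0,0,0]],"gripper":[1,1,1,1,1]}'
python3 - <<'E'
from h import *
print(bot.observe()['position'],bot.observe()['force'])
f=bot.grab_frame('wrist');save(f,'w3');print(proj(f,[[.526,-.174,.081]]))
E
```

```text
clock: 4.95
position: [0.5397, 0.2142, 0.2007]
tool_rot: [-3.141, -0.001, -3.081]
force: [-0.1, 1.3, -1.9]
grip_width: 0.0208
finger_force: 78.5
clock: 5.45
position: [0.5803, 0.0229, 0.1998]
tool_rot: [3.141, 0.001, -3.081]
force: [0.7, 0.8, -1.8]
grip_width: 0.0205
finger_force: 78.8
clock: 5.95
position: [0.5946, -0.1596, 0.1997]
tool_rot: [-3.14, 0.0, -3.084]
force: [0.0, -0.8, -0.9]
grip_width: 0.0208
finger_force: 78.8
clock: 6.45
position: [0.5953, -0.1546, 0.1989]
tool_rot: [3.141, 0.0, -3.08]
force: [-0.4, 0.1, -1.2]
grip_width: 0.0209
finger_force: 78.8
[ 0.59534189 -0.15464973  0.19887397] [-0.44074488  0.05762961 -1.21773838]
[[254.1939757  108.28690711]]
```

View pics/w3.png

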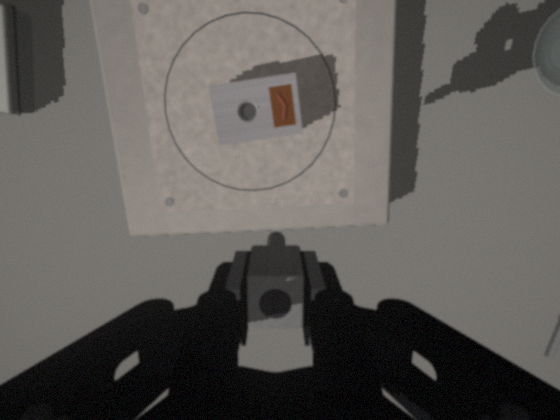

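The wrist view shows the whole carrier, with corners near (211,84), (297,72), (302,132) and (219,144). The bore is at (247,111), the amber inset at (283,105), and the pin's tip is visible at (277,238).

Run:
```python
from h import *
f=bot.grab_frame('wrist'); im=f['pixels'].astype(int); g=cv2.cvtColor(f['pixels'],cv2.COLOR_RGB2GRAY)
rb=im[...,0]-im[...,2]
print('rb stage',rb[150:170,240:280].mean(),'carrier',rb[85:95,225:240].mean(), g[85:95,225:240].mean())
m=np.zeros_like(g); sub=((rb<6)&(g>90)|(rb>40)); m[60:155,200:315]=sub[60:155,200:315]
m=cv2.morphologyEx(m,cv2.MORPH_OPEN,np.ones((3,3),np.uint8))
k=max(cv2.findContours(m,0,2)[0],key=cv2.contourArea); r=cv2.minAreaRect(cv2.convexHull(k)); b=cv2.boxPoints(r); print(r,b)
P=plane(f,b,.081);print(P,P.mean(0)); 
for i in range(4): d=P[(i+1)%4]-P[i]; print(np.linalg.norm(d),np.arctan2(d[1],d[0]))
o=np.zeros_like(g); o[60:155,200:315]=(rb>40)[60:155,200:315]; k=max(cv2.findContours(o,0,2)[0],key=cv2.contourArea); r=cv2.minAreaRect(k);P=plane(f,cv2.boxPoints(r),.081);print('inset',P.mean(0))
for i in range(2): d=P[(i+1)%4]-P[i]; print(np.linalg.norm(d),np.arctan2(d[1],d[0]))
w=(100-g.astype(float)).clip(0)[98:124,234:261]; yy,xx=np.mgrid[98:124,234:261]; c=(w*xx).sum()/w.sum(),(w*yy).sum()/w.sum(); print('bore',c,plane(f,[c],.081))
print('tip ray at .158',plane(f,[(277,238)],.158)); print(bot.observe()['position'])
```

```text
rb stage 15.17875 carrier 3.76 132.68
((255.80809020996094, 108.45137023925781), (60.20155334472656, 84.73966979980469), 81.02737426757812) [[209.26213   85.32704 ]
 [292.96487   72.110825]
 [302.35406  131.5757  ]
 [218.6513   144.79192 ]]
[[ 0.5124026  -0.20642846  0.081     ]
 [ 0.50004982 -0.14834952  0.081     ]
 [ 0.54006473 -0.13843736  0.081     ]
 [ 0.55337456 -0.19904807  0.081     ]] [ 0.52647293 -0.17306585  0.081     ]
0.059378063077873605 1.7803629841876207
0.041224307672820155 0.24282390560524142
0.06205489715642586 -1.3546319673711085
0.041631378720107345 -2.9633711707500017
inset [ 0.52299882 -0.15416099  0.081     ]
0.014531846473434114 1.7589723437224902
0.027061975842533507 0.2138737381591457
bore (np.float64(245.995579942082), np.float64(111.3354671543972)) [[ 0.5284272  -0.17994007  0.081     ]]
tip ray at .158 [[ 0.5945871  -0.15394038  0.158     ]]
[ 0.59529677 -0.15496922  0.1987761 ]
```

```bash
cat > chk.py <<'E'
# prints position/force relative to baseline; exit 1 if contact force >1.5 N along any lateral axis
import sys,json,os,numpy as np
from workcell import bot
o=bot.observe(); F=np.array(o['force']); 
if sys.argv[1]=='base': json.dump(F.tolist(),open('base.json','w')); print('base',F.round(2),o['position'].round(5)); sys.exit()
d=F-np.array(json.load(open('base.json'))); u=np.array(json.loads(sys.argv[1])); c=-(d[:len(u)]@u)
print(round(o['clock'],2),o['position'].round(5),d.round(2),'push',round(c,2)); sys.exit(c>float(sys.argv[2]))
E
python3 -m crank '{"travel":[[-3,-0.1,0],[-6,-0.2,0],[-9,-0.3,0],[-10.6,-0.4,0],[-10.6,-0.4,-1]],"turn":[[0,0,0],[0,0,0],[0,0,0],[0,0,0],[0,0,0]],"gripper":[1,1,1,1,1]}'
python3 -m crank '{"travel":[[0,0,-2],[0,0,-4],[0,0,-6],[0,0,-8],[0,0,-9]],"turn":[[0,0,0],[0,0,0],[0,0,0],[0,0,0],[0,0,0]],"gripper":[1,1,1,1,1]}'
python3 -m crank '{"travel":[[0,0,0],[0,0,0],[0,0,0],[0,0,0],[0,0,0]],"turn":[[0,0,0],[0,0,0],[0,0,0],[0,0,0],[0,0,0]],"gripper":[1,1,1,1,1]}'
python3 chk.py base
```

```text
clock: 7.05
position: [0.4882, -0.1599, 0.1898]
tool_rot: [-3.141, 0.001, -3.082]
force: [1.0, 1.0, -1.4]
grip_width: 0.021
finger_force: 78.8
clock: 7.55
position: [0.4891, -0.159, 0.0969]
tool_rot: [3.141, -0.002, -3.08]
force: [0.1, -0.1, -0.8]
grip_width: 0.0207
finger_force: 78.8
clock: 8.05
position: [0.4895, -0.1595, 0.0992]
tool_rot: [-3.141, 0.001, -3.081]
force: [-0.3, -0.2, -1.0]
grip_width: 0.0204
finger_force: 78.8
base [-0.28 -0.19 -0.98] [ 0.48951 -0.15952  0.09923]
```

```bash
Z='"turn":[[0,0,0],[0,0,0],[0,0,0],[0,0,0],[0,0,0]],"gripper":[1,1,1,1,1]'
python3 -m crank '{"travel":[[0.1,0.02,0],[0.2,0.04,0],[0.3,0.06,0],[0.3,0.06,0],[0.3,0.06,0]],"turn":[[0,0,0],[0,0,0],[0,0,0],[0,0,0],[0,0,0]],"gripper":[1,1,1,1,1]}' >/dev/null; python3 chk.py '[0.98,0.2]' 1.3 &&
python3 -m crank '{"travel":[[0.05,0.01,0],[0.1,0.02,0],[0.1,0.02,0],[0.1,0.02,0],[0.1,0.02,0]],"turn":[[0,0,0],[0,0,0],[0,0,0],[0,0,0],[0,0,0]],"gripper":[1,1,1,1,1]}' >/dev/null && python3 chk.py '[0.98,0.2]' 1.3 &&
python3 -m crank '{"travel":[[0.05,0.01,0],[0.05,0.01,0],[0.05,0.01,0],[0.05,0.01,0],[0.05,0.01,0]],"turn":[[0,0,0],[0,0,0],[0,0,0],[0,0,0],[0,0,0]],"gripper":[1,1,1,1,1]}' >/dev/null && python3 chk.py '[0.98,0.2]' 1.3 &&
python3 -m crank '{"travel":[[0.05,0.01,0],[0.05,0.01,0],[0.05,0.01,0],[0.05,0.01,0],[0.05,0.01,0]],"turn":[[0,0,0],[0,0,0],[0,0,0],[0,0,0],[0,0,0]],"gripper":[1,1,1,1,1]}' >/dev/null && python3 chk.py '[0.98,0.2]' 1.3 &&
python3 -m crank '{"travel":[[0.05,0.01,0],[0.05,0.01,0],[0.05,0.01,0],[0.05,0.01,0],[0.05,0.01,0]],"turn":[[0,0,0],[0,0,0],[0,0,0],[0,0,0],[0,0,0]],"gripper":[1,1,1,1,1]}' >/dev/null && python3 chk.py '[0.98,0.2]' 1.3 &&
python3 -m crank '{"travel":[[0.05,0.01,0],[0.05,0.01,0],[0.05,0.01,0],[0.05,0.01,0],[0.05,0.01,0]],"turn":[[0,0,0],[0,0,0],[0,0,0],[0,0,0],[0,0,0]],"gripper":[1,1,1,1,1]}' >/dev/null && python3 chk.py '[0.98,0.2]' 1.3
```

```text
8.55 [ 0.49221 -0.15887  0.09867] [ 0.19  0.69 -0.36] push -0.32False
```

```bash
sed -i 's/sys.exit(c>float(sys.argv\[2\]))/sys.exit(int(c>float(sys.argv[2])))/' chk.py
python3 -m crank '{"travel":[[0.05,0.01,0],[0.1,0.02,0],[0.1,0.02,0],[0.1,0.02,0],[0.1,0.02,0]],"turn":[[0,0,0],[0,0,0],[0,0,0],[0,0,0],[0,0,0]],"gripper":[1,1,1,1,1]}' >/dev/null && python3 chk.py '[0.98,0.2]' 1.3 &&
python3 -m crank '{"travel":[[0.05,0.01,0],[0.05,0.01,0],[0.05,0.01,0],[0.05,0.01,0],[0.05,0.01,0]],"turn":[[0,0,0],[0,0,0],[0,0,0],[0,0,0],[0,0,0]],"gripper":[1,1,1,1,1]}' >/dev/null && python3 chk.py '[0.98,0.2]' 1.3 &&
python3 -m crank '{"travel":[[0.05,0.01,0],[0.05,0.01,0],[0.05,0.01,0],[0.05,0.01,0],[0.05,0.01,0]],"turn":[[0,0,0],[0,0,0],[0,0,0],[0,0,0],[0,0,0]],"gripper":[1,1,1,1,1]}' >/dev/null && python3 chk.py '[0.98,0.2]' 1.3 &&
python3 -m crank '{"travel":[[0.05,0.01,0],[0.05,0.01,0],[0.05,0.01,0],[0.05,0.01,0],[0.05,0.01,0]],"turn":[[0,0,0],[0,0,0],[0,0,0],[0,0,0],[0,0,0]],"gripper":[1,1,1,1,1]}' >/dev/null && python3 chk.py '[0.98,0.2]' 1.3 &&
python3 -m crank '{"travel":[[0.05,0.01,0],[0.05,0.01,0],[0.05,0.01,0],[0.05,0.01,0],[0.05,0.01,0]],"turn":[[0,0,0],[0,0,0],[0,0,0],[0,0,0],[0,0,0]],"gripper":[1,1,1,1,1]}' >/dev/null && python3 chk.py '[0.98,0.2]' 1.3 &&
python3 -m crank '{"travel":[[0.05,0.01,0],[0.05,0.01,0],[0.05,0.01,0],[0.05,0.01,0],[0.05,0.01,0]],"turn":[[0,0,0],[0,0,0],[0,0,0],[0,0,0],[0,0,0]],"gripper":[1,1,1,1,1]}' >/dev/null && python3 chk.py '[0.98,0.2]' 1.3
```

```text
9.05 [ 0.49322 -0.15869  0.09871] [-0.41  0.36 -0.36] push 0.33
9.55 [ 0.49371 -0.15859  0.0987 ] [ 0.46 -0.2  -0.12] push -0.41
10.05 [ 0.49422 -0.15848  0.09872] [-0.39 -0.03 -0.48] push 0.39
10.55 [ 0.49466 -0.15838  0.0987 ] [0.2  0.66 0.14] push -0.33
11.05 [ 0.49522 -0.1583   0.09872] [ 0.11  0.19 -0.48] push -0.15
11.55 [ 0.4957  -0.1582   0.09872] [ 0.35 -0.51  0.17] push -0.24
```

```bash
python3 -m crank '{"travel":[[0.05,0.01,0],[0.05,0.01,0],[0.05,0.01,0],[0.05,0.01,0],[0.05,0.01,0]],"turn":[[0,0,0],[0,0,0],[0,0,0],[0,0,0],[0,0,0]],"gripper":[1,1,1,1,1]}' >/dev/null && python3 chk.py '[0.98,0.2]' 1.3 &&
python3 -m crank '{"travel":[[0.05,0.01,0],[0.05,0.01,0],[0.05,0.01,0],[0.05,0.01,0],[0.05,0.01,0]],"turn":[[0,0,0],[0,0,0],[0,0,0],[0,0,0],[0,0,0]],"gripper":[1,1,1,1,1]}' >/dev/null && python3 chk.py '[0.98,0.2]' 1.3 &&
python3 -m crank '{"travel":[[0.05,0.01,0],[0.05,0.01,0],[0.05,0.01,0],[0.05,0.01,0],[0.05,0.01,0]],"turn":[[0,0,0],[0,0,0],[0,0,0],[0,0,0],[0,0,0]],"gripper":[1,1,1,1,1]}' >/dev/null && python3 chk.py '[0.98,0.2]' 1.3 &&
python3 -m crank '{"travel":[[0.05,0.01,0],[0.05,0.01,0],[0.05,0.01,0],[0.05,0.01,0],[0.05,0.01,0]],"turn":[[0,0,0],[0,0,0],[0,0,0],[0,0,0],[0,0,0]],"gripper":[1,1,1,1,1]}' >/dev/null && python3 chk.py '[0.98,0.2]' 1.3 &&
python3 -m crank '{"travel":[[0.05,0.01,0],[0.05,0.01,0],[0.05,0.01,0],[0.05,0.01,0],[0.05,0.01,0]],"turn":[[0,0,0],[0,0,0],[0,0,0],[0,0,0],[0,0,0]],"gripper":[1,1,1,1,1]}' >/dev/null && python3 chk.py '[0.98,0.2]' 1.3 &&
python3 -m crank '{"travel":[[0.05,0.01,0],[0.05,0.01,0],[0.05,0.01,0],[0.05,0.01,0],[0.05,0.01,0]],"turn":[[0,0,0],[0,0,0],[0,0,0],[0,0,0],[0,0,0]],"gripper":[1,1,1,1,1]}' >/dev/null && python3 chk.py '[0.98,0.2]' 1.3
```

```text
12.05 [ 0.4962  -0.15806  0.09869] [ 0.77 -0.93 -0.54] push -0.57
12.55 [ 0.49673 -0.15797  0.09872] [0.47 0.31 0.3 ] push -0.52
13.05 [ 0.49721 -0.15791  0.09871] [-0.44 -0.38  0.27] push 0.51
13.55 [ 0.49763 -0.15777  0.09868] [-0.72 -0.43  0.18] push 0.79
14.05 [ 0.4979  -0.15776  0.09865] [-4.53 -1.45  2.52] push 4.73
```

```bash
python3 -m crank '{"travel":[[-0.02,0,0],[-0.02,0,0],[-0.02,0,0],[-0.02,0,0],[-0.02,0,0]],"turn":[[0,0,0],[0,0,0],[0,0,0],[0,0,0],[0,0,0]],"gripper":[1,1,1,1,1]}' >/dev/null && python3 chk.py '[0.98,0.2]' 1.3
python3 -m crank '{"travel":[[0,0,0],[0,0,0],[0,0,0],[0,0,0],[0,0,0]],"turn":[[0,0,0],[0,0,0],[0,0,0],[0,0,0],[0,0,0]],"gripper":[1,1,1,1,1]}'; python3 chk.py '[0.98,0.2]' 1.3
```

```text
14.55 [ 0.49784 -0.15774  0.09865] [-4.97 -2.23  1.86] push 5.32
clock: 15.05
position: [0.4978, -0.1577, 0.0987]
tool_rot: [-3.142, -0.0, -3.081]
force: [-4.9, -1.9, 1.1]
grip_width: 0.0207
finger_force: 78.9
15.05 [ 0.49783 -0.15775  0.09866] [-4.6  -1.71  2.12] push 4.85
```

```bash
python3 -m crank '{"travel":[[-0.3,-0.06,0],[-0.6,-0.12,0],[-0.2,-1.8,0],[0.3,-4.3,0],[0.3,-4.3,0]],"turn":[[0,0,0],[0,0,0],[0,0,0],[0,0,0],[0,0,0]],"gripper":[1,1,1,1,1]}' >/dev/null
python3 -m crank '{"travel":[[0.1,0.02,0],[0.2,0.04,0],[0.25,0.05,0],[0.25,0.05,0],[0.25,0.05,0]],"turn":[[0,0,0],[0,0,0],[0,0,0],[0,0,0],[0,0,0]],"gripper":[1,1,1,1,1]}' >/dev/null; python3 chk.py '[0.98,0.2]' 1.3 &&
python3 -m crank '{"travel":[[0.04,0.01,0],[0.04,0.01,0],[0.04,0.01,0],[0.04,0.01,0],[0.04,0.01,0]],"turn":[[0,0,0],[0,0,0],[0,0,0],[0,0,0],[0,0,0]],"gripper":[1,1,1,1,1]}' >/dev/null && python3 chk.py '[0.98,0.2]' 1.3 &&
python3 -m crank '{"travel":[[0.04,0.01,0],[0.04,0.01,0],[0.04,0.01,0],[0.04,0.01,0],[0.04,0.01,0]],"turn":[[0,0,0],[0,0,0],[0,0,0],[0,0,0],[0,0,0]],"gripper":[1,1,1,1,1]}' >/dev/null && python3 chk.py '[0.98,0.2]' 1.3 &&
python3 -m crank '{"travel":[[0.04,0.01,0],[0.04,0.01,0],[0.04,0.01,0],[0.04,0.01,0],[0.04,0.01,0]],"turn":[[0,0,0],[0,0,0],[0,0,0],[0,0,0],[0,0,0]],"gripper":[1,1,1,1,1]}' >/dev/null && python3 chk.py '[0.98,0.2]' 1.3 &&
python3 -m crank '{"travel":[[0.04,0.01,0],[0.04,0.01,0],[0.04,0.01,0],[0.04,0.01,0],[0.04,0.01,0]],"turn":[[0,0,0],[0,0,0],[0,0,0],[0,0,0],[0,0,0]],"gripper":[1,1,1,1,1]}' >/dev/null && python3 chk.py '[0.98,0.2]' 1.3 &&
python3 -m crank '{"travel":[[0.04,0.01,0],[0.04,0.01,0],[0.04,0.01,0],[0.04,0.01,0],[0.04,0.01,0]],"turn":[[0,0,0],[0,0,0],[0,0,0],[0,0,0],[0,0,0]],"gripper":[1,1,1,1,1]}' >/dev/null && python3 chk.py '[0.98,0.2]' 1.3
```

```text
16.05 [ 0.50355 -0.19982  0.09872] [-0.18  0.55 -0.06] push 0.06
16.55 [ 0.50393 -0.2001   0.09871] [ 0.39 -0.32 -0.62] push -0.32
17.05 [ 0.50434 -0.19995  0.09872] [ 0.46 -0.65 -0.13] push -0.32
17.55 [ 0.50471 -0.19986  0.0987 ] [ 0.64 -0.3  -0.62] push -0.56
18.05 [ 0.50512 -0.19979  0.09872] [ 0.06 -0.03  0.02] push -0.06
18.55 [ 0.50549 -0.1997   0.09871] [-0.48 -0.38 -1.46] push 0.55
```

```bash
python3 -m crank '{"travel":[[0.03,0.01,0],[0.03,0.01,0],[0.03,0.01,0],[0.03,0.01,0],[0.03,0.01,0]],"turn":[[0,0,0],[0,0,0],[0,0,0],[0,0,0],[0,0,0]],"gripper":[1,1,1,1,1]}' >/dev/null && python3 chk.py '[0.98,0.2]' 1.3 &&
python3 -m crank '{"travel":[[0.03,0.01,0],[0.03,0.01,0],[0.03,0.01,0],[0.03,0.01,0],[0.03,0.01,0]],"turn":[[0,0,0],[0,0,0],[0,0,0],[0,0,0],[0,0,0]],"gripper":[1,1,1,1,1]}' >/dev/null && python3 chk.py '[0.98,0.2]' 1.3 &&
python3 -m crank '{"travel":[[0.03,0.01,0],[0.03,0.01,0],[0.03,0.01,0],[0.03,0.01,0],[0.03,0.01,0]],"turn":[[0,0,0],[0,0,0],[0,0,0],[0,0,0],[0,0,0]],"gripper":[1,1,1,1,1]}' >/dev/null && python3 chk.py '[0.98,0.2]' 1.3 &&
python3 -m crank '{"travel":[[0.03,0.01,0],[0.03,0.01,0],[0.03,0.01,0],[0.03,0.01,0],[0.03,0.01,0]],"turn":[[0,0,0],[0,0,0],[0,0,0],[0,0,0],[0,0,0]],"gripper":[1,1,1,1,1]}' >/dev/null && python3 chk.py '[0.98,0.2]' 1.3 &&
python3 -m crank '{"travel":[[0.03,0.01,0],[0.03,0.01,0],[0.03,0.01,0],[0.03,0.01,0],[0.03,0.01,0]],"turn":[[0,0,0],[0,0,0],[0,0,0],[0,0,0],[0,0,0]],"gripper":[1,1,1,1,1]}' >/dev/null && python3 chk.py '[0.98,0.2]' 1.3 &&
python3 -m crank '{"travel":[[0.03,0.01,0],[0.03,0.01,0],[0.03,0.01,0],[0.03,0.01,0],[0.03,0.01,0]],"turn":[[0,0,0],[0,0,0],[0,0,0],[0,0,0],[0,0,0]],"gripper":[1,1,1,1,1]}' >/dev/null && python3 chk.py '[0.98,0.2]' 1.3
python3 -m crank '{"travel":[[0,0,0],[0,0,0],[0,0,0],[0,0,0],[0,0,0]],"turn":[[0,0,0],[0,0,0],[0,0,0],[0,0,0],[0,0,0]],"gripper":[1,1,1,1,1]}'>/dev/null; python3 chk.py '[0.98,0.2]' 1.3
```

```text
19.05 [ 0.50582 -0.19959  0.0987 ] [ 0.12 -0.69 -0.32] push 0.03
19.55 [ 0.5061  -0.19951  0.09871] [-0.27  0.32 -0.08] push 0.2
20.05 [ 0.50627 -0.19941  0.09868] [-1.4  -0.62 -0.63] push 1.49
20.55 [ 0.50633 -0.1994   0.09869] [-1.96 -0.67  0.63] push 2.05
```

```bash
python3 -m crank '{"travel":[[-0.3,-0.06,0],[-0.6,-0.12,0],[-0.1,-2.5,0],[-0.1,-2.5,0],[1.5,-2.18,0]],"turn":[[0,0,0],[0,0,0],[0,0,0],[0,0,0],[0,0,0]],"gripper":[1,1,1,1,1]}' >/dev/null
python3 -m crank '{"travel":[[0.8,0.16,0],[1.54,0.31,0],[1.54,0.31,0],[1.54,0.31,0],[1.54,0.31,0]],"turn":[[0,0,0],[0,0,0],[0,0,0],[0,0,0],[0,0,0]],"gripper":[1,1,1,1,1]}' >/dev/null; python3 chk.py '[-0.2,0.98]' 1.3
python3 -m crank '{"travel":[[-0.02,0.1,0],[-0.04,0.2,0],[-0.06,0.3,0],[-0.08,0.4,0],[-0.08,0.4,0]],"turn":[[0,0,0],[0,0,0],[0,0,0],[0,0,0],[0,0,0]],"gripper":[1,1,1,1,1]}' >/dev/null; python3 chk.py '[-0.2,0.98]' 1.3
```

```text
21.55 [ 0.53633 -0.21819  0.09867] [ 0.27 -0.61 -0.6 ] push 0.66
22.05 [ 0.53602 -0.2139   0.09873] [ 0.44 -0.3  -1.09] push 0.38
```

```bash
python3 -m crank '{"travel":[[-0.02,0.1,0],[-0.04,0.2,0],[-0.04,0.2,0],[-0.04,0.2,0],[-0.04,0.2,0]],"turn":[[0,0,0],[0,0,0],[0,0,0],[0,0,0],[0,0,0]],"gripper":[1,1,1,1,1]}' >/dev/null; python3 chk.py '[-0.2,0.98]' 1.3 &&
python3 -m crank '{"travel":[[-0.01,0.04,0],[-0.01,0.04,0],[-0.01,0.04,0],[-0.01,0.04,0],[-0.01,0.04,0]],"turn":[[0,0,0],[0,0,0],[0,0,0],[0,0,0],[0,0,0]],"gripper":[1,1,1,1,1]}' >/dev/null && python3 chk.py '[-0.2,0.98]' 1.3 &&
python3 -m crank '{"travel":[[-0.01,0.04,0],[-0.01,0.04,0],[-0.01,0.04,0],[-0.01,0.04,0],[-0.01,0.04,0]],"turn":[[0,0,0],[0,0,0],[0,0,0],[0,0,0],[0,0,0]],"gripper":[1,1,1,1,1]}' >/dev/null && python3 chk.py '[-0.2,0.98]' 1.3 &&
python3 -m crank '{"travel":[[-0.01,0.04,0],[-0.01,0.04,0],[-0.01,0.04,0],[-0.01,0.04,0],[-0.01,0.04,0]],"turn":[[0,0,0],[0,0,0],[0,0,0],[0,0,0],[0,0,0]],"gripper":[1,1,1,1,1]}' >/dev/null && python3 chk.py '[-0.2,0.98]' 1.3 &&
python3 -m crank '{"travel":[[-0.01,0.04,0],[-0.01,0.04,0],[-0.01,0.04,0],[-0.01,0.04,0],[-0.01,0.04,0]],"turn":[[0,0,0],[0,0,0],[0,0,0],[0,0,0],[0,0,0]],"gripper":[1,1,1,1,1]}' >/dev/null && python3 chk.py '[-0.2,0.98]' 1.3 &&
python3 -m crank '{"travel":[[-0.01,0.04,0],[-0.01,0.04,0],[-0.01,0.04,0],[-0.01,0.04,0],[-0.01,0.04,0]],"turn":[[0,0,0],[0,0,0],[0,0,0],[0,0,0],[0,0,0]],"gripper":[1,1,1,1,1]}' >/dev/null && python3 chk.py '[-0.2,0.98]' 1.3 &&
python3 -m crank '{"travel":[[-0.01,0.04,0],[-0.01,0.04,0],[-0.01,0.04,0],[-0.01,0.04,0],[-0.01,0.04,0]],"turn":[[0,0,0],[0,0,0],[0,0,0],[0,0,0],[0,0,0]],"gripper":[1,1,1,1,1]}' >/dev/null && python3 chk.py '[-0.2,0.98]' 1.3
```

```text
22.55 [ 0.53558 -0.21217  0.0987 ] [ 0.11 -0.32  0.16] push 0.34
23.05 [ 0.53556 -0.21172  0.09872] [ 1.47 -0.22 -0.21] push 0.51
23.55 [ 0.53542 -0.21128  0.09871] [0.15 0.4  0.54] push -0.36
24.05 [ 0.53532 -0.21091  0.09873] [ 0.75 -0.07  0.05] push 0.22
24.55 [ 0.53524 -0.21048  0.09871] [ 0.57  0.41 -0.69] push -0.29
25.05 [ 0.53509 -0.21006  0.09869] [ 0.69  0.14 -0.58] push -0.0
25.55 [ 0.53502 -0.20968  0.09872] [ 0.85 -0.02 -0.71] push 0.19
```

```bash
python3 -m crank '{"travel":[[-0.01,0.04,0],[-0.01,0.04,0],[-0.01,0.04,0],[-0.01,0.04,0],[-0.01,0.04,0]],"turn":[[0,0,0],[0,0,0],[0,0,0],[0,0,0],[0,0,0]],"gripper":[1,1,1,1,1]}' >/dev/null && python3 chk.py '[-0.2,0.98]' 1.3 &&
python3 -m crank '{"travel":[[-0.01,0.03,0],[-0.01,0.03,0],[-0.01,0.03,0],[-0.01,0.03,0],[-0.01,0.03,0]],"turn":[[0,0,0],[0,0,0],[0,0,0],[0,0,0],[0,0,0]],"gripper":[1,1,1,1,1]}' >/dev/null && python3 chk.py '[-0.2,0.98]' 1.3 &&
python3 -m crank '{"travel":[[-0.01,0.03,0],[-0.01,0.03,0],[-0.01,0.03,0],[-0.01,0.03,0],[-0.01,0.03,0]],"turn":[[0,0,0],[0,0,0],[0,0,0],[0,0,0],[0,0,0]],"gripper":[1,1,1,1,1]}' >/dev/null && python3 chk.py '[-0.2,0.98]' 1.3 &&
python3 -m crank '{"travel":[[-0.01,0.03,0],[-0.01,0.03,0],[-0.01,0.03,0],[-0.01,0.03,0],[-0.01,0.03,0]],"turn":[[0,0,0],[0,0,0],[0,0,0],[0,0,0],[0,0,0]],"gripper":[1,1,1,1,1]}' >/dev/null && python3 chk.py '[-0.2,0.98]' 1.3 &&
python3 -m crank '{"travel":[[-0.01,0.03,0],[-0.01,0.03,0],[-0.01,0.03,0],[-0.01,0.03,0],[-0.01,0.03,0]],"turn":[[0,0,0],[0,0,0],[0,0,0],[0,0,0],[0,0,0]],"gripper":[1,1,1,1,1]}' >/dev/null && python3 chk.py '[-0.2,0.98]' 1.3 &&
python3 -m crank '{"travel":[[-0.01,0.03,0],[-0.01,0.03,0],[-0.01,0.03,0],[-0.01,0.03,0],[-0.01,0.03,0]],"turn":[[0,0,0],[0,0,0],[0,0,0],[0,0,0],[0,0,0]],"gripper":[1,1,1,1,1]}' >/dev/null && python3 chk.py '[-0.2,0.98]' 1.3 &&
python3 -m crank '{"travel":[[-0.01,0.03,0],[-0.01,0.03,0],[-0.01,0.03,0],[-0.01,0.03,0],[-0.01,0.03,0]],"turn":[[0,0,0],[0,0,0],[0,0,0],[0,0,0],[0,0,0]],"gripper":[1,1,1,1,1]}' >/dev/null && python3 chk.py '[-0.2,0.98]' 1.3 &&
python3 -m crank '{"travel":[[-0.01,0.03,0],[-0.01,0.03,0],[-0.01,0.03,0],[-0.01,0.03,0],[-0.01,0.03,0]],"turn":[[0,0,0],[0,0,0],[0,0,0],[0,0,0],[0,0,0]],"gripper":[1,1,1,1,1]}' >/dev/null && python3 chk.py '[-0.2,0.98]' 1.3
```

```text
26.05 [ 0.53495 -0.20932  0.09873] [-0.66 -0.29 -0.24] push 0.15
26.55 [ 0.53482 -0.20898  0.09872] [-0.55 -0.38 -0.83] push 0.26
27.05 [ 0.53474 -0.20868  0.09873] [ 0.74  0.35 -0.17] push -0.2
27.55 [ 0.53462 -0.20837  0.09871] [-0.08 -0.31 -0.96] push 0.28
28.05 [ 0.53456 -0.20813  0.09872] [ 1.26 -0.19 -0.68] push 0.44
28.55 [ 0.53448 -0.208    0.09874] [ 0.7  -4.29 -1.36] push 4.34
```

```bash
python3 -m crank '{"travel":[[0,0,0],[0,0,0],[0,0,0],[0,0,0],[0,0,0]],"turn":[[0,0,0],[0,0,0],[0,0,0],[0,0,0],[0,0,0]],"gripper":[1,1,1,1,1]}' >/dev/null; python3 chk.py '[-0.2,0.98]' 1.3
python3 -m crank '{"travel":[[0.06,-0.3,0],[0.12,-0.6,0],[0.12,-0.6,1.5],[0.12,-0.6,3.5],[0.12,-0.6,3.5]],"turn":[[0,0,0],[0,0,0],[0,0,0],[0,0,0],[0,0,0]],"gripper":[1,1,1,1,1]}' >/dev/null
python3 -m crank '{"travel":[[-0.25,1.2,0],[-0.5,2.5,0],[-0.71,3.53,0],[-0.71,3.53,0],[-0.71,3.53,0]],"turn":[[0,0,0],[0,0,0],[0,0,0],[0,0,0],[0,0,0]],"gripper":[1,1,1,1,1]}' >/dev/null
python3 -m crank '{"travel":[[0,0,0],[0,0,0],[0,0,0],[0,0,0],[0,0,0]],"turn":[[0,0,0],[0,0,0],[0,0,0],[0,0,0],[0,0,0]],"gripper":[1,1,1,1,1]}'; python3 chk.py base
python3 - <<'E'
from h import *
f=bot.grab_frame('wrist');s=bot.grab_frame('side')
a=save(f,'w4',(180,120,380,320),2); b=save(s,'s4',(240,120,340,220),4); cv2.imwrite('pics/m4.png',np.hstack([a,b])); print(proj(f,[[.5286,-.1787,.081]]),proj(s,[[.5286,-.1787,.081]]))
E
```

```text
29.05 [ 0.53446 -0.20795  0.09875] [ 2.27 -5.63 -2.45] push 5.97
clock: 30.55
position: [0.5285, -0.1786, 0.1337]
tool_rot: [-3.142, 0.0, -3.081]
force: [0.2, 0.3, -1.3]
grip_width: 0.0209
finger_force: 78.8
base [ 0.2   0.31 -1.3 ] [ 0.52852 -0.17859  0.13368]
[[275.12079199 232.09768651]] [[290.55769491 173.33825158]]
```

View pics/m4.png

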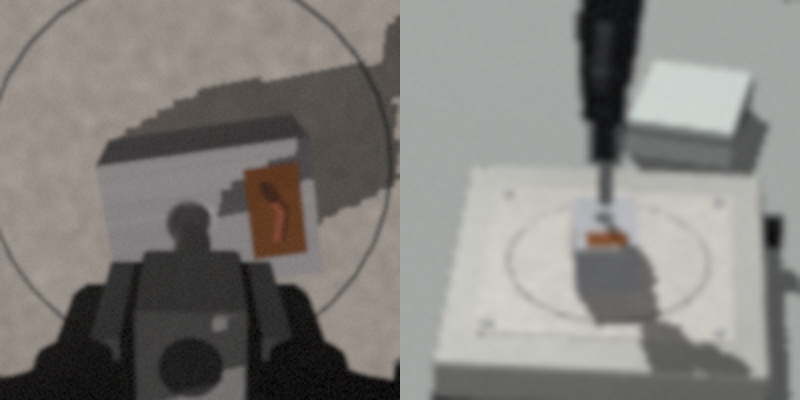

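The pin stands upright over the bore, with the tip at about (188,222) in the left crop, next to the bore mouth. The side crop agrees. I'll lower it in checked steps.

```bash
python3 -m crank '{"travel":[[0,0,-0.4],[0,0,-0.8],[0,0,-1.1],[0,0,-1.1],[0,0,-1.1]],"turn":[[0,0,0],[0,0,0],[0,0,0],[0,0,0],[0,0,0]],"gripper":[1,1,1,1,1]}' >/dev/null; python3 chk.py '[0,0,-1]' 1.5 &&
python3 -m crank '{"travel":[[0,0,-0.05],[0,0,-0.1],[0,0,-0.1],[0,0,-0.1],[0,0,-0.1]],"turn":[[0,0,0],[0,0,0],[0,0,0],[0,0,0],[0,0,0]],"gripper":[1,1,1,1,1]}' >/dev/null; python3 chk.py '[0,0,-1]' 1.5 &&
python3 -m crank '{"travel":[[0,0,-0.05],[0,0,-0.1],[0,0,-0.1],[0,0,-0.1],[0,0,-0.1]],"turn":[[0,0,0],[0,0,0],[0,0,0],[0,0,0],[0,0,0]],"gripper":[1,1,1,1,1]}' >/dev/null; python3 chk.py '[0,0,-1]' 1.5 &&
python3 -m crank '{"travel":[[0,0,-0.05],[0,0,-0.1],[0,0,-0.1],[0,0,-0.1],[0,0,-0.1]],"turn":[[0,0,0],[0,0,0],[0,0,0],[0,0,0],[0,0,0]],"gripper":[1,1,1,1,1]}' >/dev/null; python3 chk.py '[0,0,-1]' 1.5 &&
python3 -m crank '{"travel":[[0,0,-0.1],[0,0,-0.2],[0,0,-0.2],[0,0,-0.2],[0,0,-0.2]],"turn":[[0,0,0],[0,0,0],[0,0,0],[0,0,0],[0,0,0]],"gripper":[1,1,1,1,1]}' >/dev/null; python3 chk.py '[0,0,-1]' 1.5 &&
python3 -m crank '{"travel":[[0,0,-0.1],[0,0,-0.2],[0,0,-0.3],[0,0,-0.4],[0,0,-0.4]],"turn":[[0,0,0],[0,0,0],[0,0,0],[0,0,0],[0,0,0]],"gripper":[1,1,1,1,1]}' >/dev/null; python3 chk.py '[0,0,-1]' 1.5 &&
python3 -m crank '{"travel":[[0,0,-0.2],[0,0,-0.4],[0,0,-0.6],[0,0,-0.8],[0,0,-0.8]],"turn":[[0,0,0],[0,0,0],[0,0,0],[0,0,0],[0,0,0]],"gripper":[1,1,1,1,1]}' >/dev/null; python3 chk.py '[0,0,-1]' 1.5 &&
python3 -m crank '{"travel":[[0,0,-0.2],[0,0,-0.4],[0,0,-0.6],[0,0,-0.8],[0,0,-0.8]],"turn":[[0,0,0],[0,0,0],[0,0,0],[0,0,0],[0,0,0]],"gripper":[1,1,1,1,1]}' >/dev/null; python3 chk.py '[0,0,-1]' 1.5
```

```text
31.15 [ 0.52849 -0.17849  0.1226 ] [0.54 0.11 0.27] push 0.27
31.65 [ 0.52854 -0.1785   0.12176] [-0.3   0.91 -0.89] push -0.89
32.15 [ 0.52853 -0.1785   0.12073] [ 0.19 -0.39  0.69] push 0.69
32.65 [ 0.52855 -0.17846  0.11972] [-0.87 -0.56 -0.05] push -0.05
33.15 [ 0.52852 -0.17846  0.11771] [-0.14 -0.61 -0.67] push -0.67
33.65 [ 0.52843 -0.17844  0.11353] [-0.32 -0.12 -0.7 ] push -0.7
34.15 [ 0.52834 -0.17842  0.10536] [ 0.13 -0.01  0.12] push 0.12
34.65 [ 0.52835 -0.17844  0.09739] [-0.31 -1.72 -0.33] push -0.33
```

```bash
python3 -m crank '{"travel":[[0.01,-0.02,-0.1],[0.01,-0.02,-0.2],[0.01,-0.02,-0.3],[0.01,-0.02,-0.4],[0.01,-0.02,-0.5]],"turn":[[0,0,0],[0,0,0],[0,0,0],[0,0,0],[0,0,0]],"gripper":[1,1,1,1,1]}' >/dev/null; python3 chk.py '[0,0,-1]' 1.8 &&
python3 -m crank '{"travel":[[0,0,-0.1],[0,0,-0.1],[0,0,-0.1],[0,0,-0.1],[0,0,-0.1]],"turn":[[0,0,0],[0,0,0],[0,0,0],[0,0,0],[0,0,0]],"gripper":[1,1,1,1,1]}' >/dev/null; python3 chk.py '[0,0,-1]' 1.8 &&
python3 -m crank '{"travel":[[0,0,-0.05],[0,0,-0.05],[0,0,-0.05],[0,0,-0.05],[0,0,-0.05]],"turn":[[0,0,0],[0,0,0],[0,0,0],[0,0,0],[0,0,0]],"gripper":[1,1,1,1,1]}' >/dev/null; python3 chk.py '[0,0,-1]' 1.8 &&
python3 -m crank '{"travel":[[0,0,-0.05],[0,0,-0.05],[0,0,-0.05],[0,0,-0.05],[0,0,-0.05]],"turn":[[0,0,0],[0,0,0],[0,0,0],[0,0,0],[0,0,0]],"gripper":[1,1,1,1,1]}' >/dev/null; python3 chk.py '[0,0,-1]' 1.8 &&
python3 -m crank '{"travel":[[0,0,-0.05],[0,0,-0.05],[0,0,-0.05],[0,0,-0.05],[0,0,-0.05]],"turn":[[0,0,0],[0,0,0],[0,0,0],[0,0,0],[0,0,0]],"gripper":[1,1,1,1,1]}' >/dev/null; python3 chk.py '[0,0,-1]' 1.8 &&
python3 -m crank '{"travel":[[0,0,-0.05],[0,0,-0.05],[0,0,-0.05],[0,0,-0.05],[0,0,-0.05]],"turn":[[0,0,0],[0,0,0],[0,0,0],[0,0,0],[0,0,0]],"gripper":[1,1,1,1,1]}' >/dev/null; python3 chk.py '[0,0,-1]' 1.8
```

```text
35.15 [ 0.52863 -0.17867  0.09263] [-0.84  0.02  0.04] push 0.04
35.65 [ 0.52865 -0.17868  0.09175] [-0.79  0.2   0.05] push 0.05
36.15 [ 0.52862 -0.17868  0.09121] [ 0.27 -0.01 -1.14] push -1.14
36.65 [ 0.52861 -0.17865  0.09071] [ 0.14 -0.51  0.39] push 0.39
37.15 [ 0.52863 -0.17868  0.09021] [-0.02 -0.47  0.18] push 0.18
37.65 [ 0.52858 -0.17864  0.08969] [-0.18 -0.66  0.18] push 0.18
```

```bash
python3 -m crank '{"travel":[[0,0,-0.03],[0,0,-0.03],[0,0,-0.03],[0,0,-0.03],[0,0,-0.03]],"turn":[[0,0,0],[0,0,0],[0,0,0],[0,0,0],[0,0,0]],"gripper":[1,1,1,1,1]}' >/dev/null; python3 chk.py '[0,0,-1]' 1.8 &&
python3 -m crank '{"travel":[[0,0,-0.03],[0,0,-0.03],[0,0,-0.03],[0,0,-0.03],[0,0,-0.03]],"turn":[[0,0,0],[0,0,0],[0,0,0],[0,0,0],[0,0,0]],"gripper":[1,1,1,1,1]}' >/dev/null; python3 chk.py '[0,0,-1]' 1.8 &&
python3 -m crank '{"travel":[[0,0,-0.03],[0,0,-0.03],[0,0,-0.03],[0,0,-0.03],[0,0,-0.03]],"turn":[[0,0,0],[0,0,0],[0,0,0],[0,0,0],[0,0,0]],"gripper":[1,1,1,1,1]}' >/dev/null; python3 chk.py '[0,0,-1]' 1.8 &&
python3 -m crank '{"travel":[[0,0,-0.03],[0,0,-0.03],[0,0,-0.03],[0,0,-0.03],[0,0,-0.03]],"turn":[[0,0,0],[0,0,0],[0,0,0],[0,0,0],[0,0,0]],"gripper":[1,1,1,1,1]}' >/dev/null; python3 chk.py '[0,0,-1]' 1.8 &&
python3 -m crank '{"travel":[[0,0,-0.03],[0,0,-0.03],[0,0,-0.03],[0,0,-0.03],[0,0,-0.03]],"turn":[[0,0,0],[0,0,0],[0,0,0],[0,0,0],[0,0,0]],"gripper":[1,1,1,1,1]}' >/dev/null; python3 chk.py '[0,0,-1]' 1.8
```

```text
38.15 [ 0.52867 -0.17871  0.08953] [-0.55  1.03  6.03] push 6.03
38.15 [ 0.52867 -0.17871  0.08953] [-0.55  1.03  6.03] push 6.03
38.15 [ 0.52867 -0.17871  0.08953] [-0.55  1.03  6.03] push 6.03
38.15 [ 0.52867 -0.17871  0.08953] [-0.55  1.03  6.03] push 6.03
38.15 [ 0.52867 -0.17871  0.08953] [-0.55  1.03  6.03] push 6.03
```

```bash
python3 -m crank '{"travel":[[0,0,0],[0,0,0],[0,0,0],[0,0,0],[0,0,0]],"turn":[[0,0,0],[0,0,0],[0,0,0],[0,0,0],[0,0,0]],"gripper":[0.8,0.7,0.6,0.5,0.45]}' 20
python3 -m crank '{"travel":[[0,0,0],[0,0,0],[0,0,0],[0,0,0.5],[0,0,1]],"turn":[[0,0,0],[0,0,0],[0,0,0],[0,0,0],[0,0,0]],"gripper":[0.4,0.4,0.4,0.4,0.4]}'
python3 -m crank '{"travel":[[0,0,2],[0,0,4],[0,0,7],[0,0,10],[0,0,10]],"turn":[[0,0,0],[0,0,0],[0,0,0],[0,0,0],[0,0,0]],"gripper":[0.4,0.4,0.4,0.4,0.4]}'
python3 -m crank '{"travel":[[2,0,0],[4,0,0],[6,0,0],[6,0,0],[6,0,0]],"turn":[[0,0,0],[0,0,0],[0,0,0],[0,0,0],[0,0,0]],"gripper":[0.4,0.4,0.4,0.4,0.4]}'
python3 - <<'E'
from h import *
f=bot.grab_frame('wrist');s=bot.grab_frame('side')
a=save(f,'w5',(150,20,350,220),2); b=save(s,'s5',(240,120,340,220),4); cv2.imwrite('pics/m5.png',np.hstack([a,b])); print(proj(f,[[.5286,-.1787,.117]])-[150,20],proj(s,[[.5286,-.1787,.117]])-[240,120])
E
```

```text
clock: 38.65
position: [0.5286, -0.1787, 0.0893]
tool_rot: [-3.142, -0.0, -3.081]
force: [-0.2, 0.4, 0.8]
grip_width: 0.0468
finger_force: 0.0
clock: 39.15
position: [0.5286, -0.1787, 0.0998]
tool_rot: [-3.142, -0.0, -3.081]
force: [-0.5, -0.5, -0.2]
grip_width: 0.051
finger_force: 0.0
clock: 39.65
position: [0.5303, -0.1792, 0.2035]
tool_rot: [-3.14, 0.006, -3.081]
force: [1.1, 0.4, -1.1]
grip_width: 0.0515
finger_force: 0.0
clock: 40.15
position: [0.5883, -0.1786, 0.199]
tool_rot: [3.141, -0.001, -3.081]
force: [1.1, 0.0, -0.4]
grip_width: 0.0515
finger_force: 0.0
[[130.95484112 106.31975836]] [[50.81978728 42.12904346]]
```

View pics/m5.png

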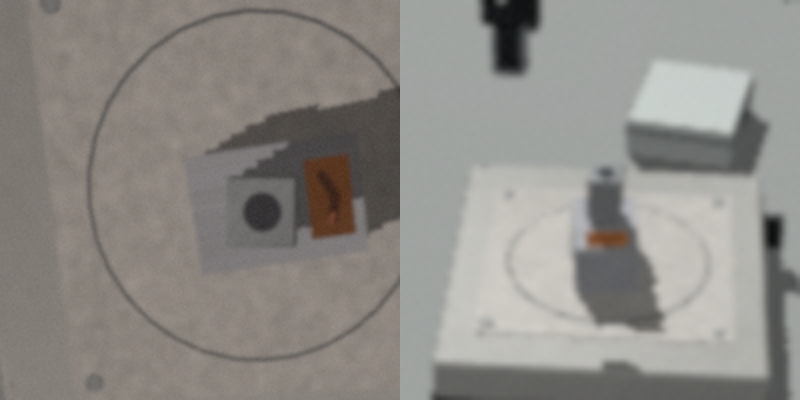

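The pin is upright and home in the bore. Its head top is at (262,212) in the left crop against a predicted (262,213), and at (605,172) in the right crop against a predicted (603,168). The gripper is clear.

```bash
python3 -m crank '{"travel":[[0,0,0],[0,0,0],[0,0,0],[0,0,0],[0,0,0]],"turn":[[0,0,0],[0,0,0],[0,0,0],[0,0,0],[0,0,0]],"gripper":[0.4,0.4,0.4,0.4,0.4]}' >/dev/null; python3 -c "
from workcell import bot; print(bot.job_done())"
```

```text
the job is handed in; nothing more can be done
None
```

The pin is fully home in the carrier's bore and released with the gripper clear, after the three touches in the order asked (peak readings about 5, 2 and 6 N, above the 1–2 N aimed for but well under 20 N); I handed the job in at about 41 s and no verdict came back.

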